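# Seat the charger's battery packs and shut its cover

### The job

Two of the three battery packs in the scanner charger stand proud of the other: press them straight down until all three are fully home. Then swing the charger's open cover over the packs and press it down until it is fully shut. Do not disturb the scanner, mug and tape roll nearby.

Things in the scene. Friction and masses are not known exactly. Their poses are not given: they have to be found in the camera images.
- charger: Grey plastic battery charger, 130 (x) x 190 (y) mm, fixed to the bench, its flat deck 50 mm above the bench. Origin: centre of its underside, on the bench. x points to its back, where the cover is hinged; y along its row of three wells, whose centres lie at x = -4 mm, y = -52, 0 and +52 mm; z up. The packs may be in any order in the wells.
- cover_edge (a point): Middle of the front edge of the white cover's outer (top) face, 130 mm ahead of and 36 mm above the hinge axis when shut. The point turns with the cover: its axes are the charger's when shut (z is the outer face's outward normal, -x points from the hinge to the front edge).
- cover_hinge (a point): Point on the cover's hinge axis, in the charger's frame at x = 69, y = 0, z = 54 mm; the axis runs along the charger's y. The cover is a shallow white hood, 132 x 186 mm, 36 mm deep, walls 4 mm, 0.15 kg; a 50 mm wide, 5 mm thick finger tab sticks out 13 mm from its front wall near the rim. Two flat ribs on top are for looks only.
- cover (a joint): Angle of the cover, rad: 0 shut, 1.57 upright, 2.05 its stop, leaning back away from the charger's front. It starts at 1.6 to 1.95. Its hinge is stiff, so it stays at any angle; about 2 to 4 N at its front edge moves it. Shut, its flat outer face is 90 mm above the bench, clear of even the proud packs.
- top_a (a point): Centre of the flat top face of battery pack a: a black block 66 (charger's x) x 28 (charger's y) x 52 mm standing in a well; three alike, 24 mm apart. When fully home its top is 62 mm above the bench, 12 mm above the deck. Axes as the charger's.
- top_b (a point): Centre of the flat top face of battery pack b: a black block 66 (charger's x) x 28 (charger's y) x 52 mm standing in a well; three alike, 24 mm apart. When fully home its top is 62 mm above the bench, 12 mm above the deck. Axes as the charger's.
- top_c (a point): Centre of the flat top face of battery pack c: a black block 66 (charger's x) x 28 (charger's y) x 52 mm standing in a well; three alike, 24 mm apart. When fully home its top is 62 mm above the bench, 12 mm above the deck. Axes as the charger's.
- pack_a (a joint): How far battery pack a is pressed down, m: 0 is 18 mm proud, 0.018 is fully home on a hard stop. It slides vertically, stays where it is left, and takes about 7 N to move. The two proud packs start 8 to 18 mm proud.
- pack_b (a joint): How far battery pack b is pressed down, m: 0 is 18 mm proud, 0.018 is fully home on a hard stop. It slides vertically, stays where it is left, and takes about 7 N to move. The two proud packs start 8 to 18 mm proud.
- pack_c (a joint): How far battery pack c is pressed down, m: 0 is 18 mm proud, 0.018 is fully home on a hard stop. It slides vertically, stays where it is left, and takes about 7 N to move. The two proud packs start 8 to 18 mm proud.
- scanner: Handheld barcode scanner lying on the bench, 133 x 147 x 46 mm; bystander. Origin: centre of its underside.
- mug: Spotted white mug, 82 x 114 x 91 mm; bystander. Origin: centre of its underside.
- tape: Roll of brown tape lying flat, 116 mm across, 48 mm high; bystander. Origin: centre of its underside.
There are look-alikes about, which are no part of the job. Of the things that look like the charger, the larger one is meant.

How it is judged:
By the outcome, as a careful person would: the job done as asked, in the order asked, and still so for the second after the job is handed in, with the robot touching nothing.
It also fails if it takes over 58 s, if anything falls off the work surface, if the arm or the gripper's body presses on something with over 40 N, if the wrist force passes 120 N, or if a joint passes its speed limit or range.

### The arm

A 6-joint arm with a two-finger parallel gripper is mounted at the origin on the work surface; the furniture and walls round the work are solid. World frame = base frame: x ahead of the robot, y to its left, z up, the work surface at z = 0. Lengths are in m, angles in rad, forces in N, time in s.
With the tool pointing down it reaches from about 0.35 to 0.85 m from the base axis. Payload 8.1 kg.
Tool frame: the origin (TCP) lies midway between the tips of the shut fingers; the grasp point (between the pads) lies 19 mm behind it; z points along the fingers, y is the line along which they close (so a half turn about z gives the same grasp; the last joint's range is limited). The gripper opens to 85 mm and grips with 20 to 120 N. Pads are 22 mm wide; open, the fingers measure 114 mm over their backs; the gripper's body (76 mm by 85 mm) begins 54 mm behind the grasp point. The pads swing forward as they close: fully open they stand 13 mm farther back than shut.
Start: joints at [-0.085, 0.13, 1.488, -0, 1.523, -0.085], TCP at [0.6, 0, 0.231] pointing down, gripper open.
Joint ranges: [-2.96, 2.96], [-0.89, 2.26], [0.02, 2.5], [-1.34, 4.48], [0, 2.73], [-2.66, 2.66]. Speed limits (rad/s): [2.39, 2.39, 2.79, 3.14, 3.14, 3.14].

### API

Orientations are given as a unit quaternion [w, x, y, z].
In Python, from station import ctrl, cams gives the robot as it stands.
- The arm moves only by the tool servo_tool, never from a script. Its argument "plan" is a list of rows, each a list of 3 entries, a list of its own where there are three numbers: the opening, from -1 (shut) to 1 (fully open), so that 0 is half open, then the shift along the tool's x, y, z in mm, then the turn about the tool's z in rad. A call has 1 to 5 rows; each row is the pose to reach, as a shift and turn from the pose commanded when the call began, along the tool's axes at that moment; what a row does not reach only later rows make up. A row lasts 1/12 s, in which the tool goes at most 41.7 mm and 7.16 degrees, less where a joint would pass 70% of its speed; a pose out of reach is approached as far as the arm can. A call with a gripper value outside its range is refused whole. The fingers move at their own pace and stop on an object; "squeeze" is the grip in N (left out, the last holds). Time passes only in rows, so rows that repeat a pose let the fingers close. It gives the time, the measured TCP pose, the force, the opening and the grip force at its end, in the units of the state.
- ctrl.state(): the state, without advancing time (a new reading comes with each control period).
- cams.snapshot(name): name is "scene" or "side" or "wrist"; returns a dict with "pixels" (420x560x3 uint8, red, green, blue), "K" (3x3 intrinsics, pixels), "k1" (the pictures are not rectified: a ray, as slopes to the right and down, at radius r is drawn at 1 + k1 r^2 times it, then the intrinsics apply), "position" and "attitude" of the camera in the world. Camera axes: x right, y down, z forward; pixel columns grow to the right and rows downward; lengths in m; the calibration is good to about 2 mm. A picture is of the moment at which its call begins. There is no depth.
- ctrl.finish_job(): hands the job in; it is judged then, once.
Trained networks look in the newest picture that a camera, given by its name, has taken for a name from the list of things; names that differ only in an ending like _2 or _b are one class to them, and where a whole thing is asked for, a point or a joint stands for the part that bears it (a point fixed in the world has none). Each returns a list of dicts, best first, with "confidence" (0 to 1); they miss things now and then, are a little off and sometimes report something else, mostly with a low value. They report only what shows in the picture. A call takes as long as a camera call. They do not tell look-alikes from the thing itself.
- cams.recognise(camera, target): "xyz" ([x, y, z] in m, in the coordinates of the camera as it stood for that picture, good to about 4 mm: the middle of the surface that is visible of it).
- cams.place_of(camera, target): "xyz" ([x, y, z] in m, in the coordinates of the camera as it stood for that picture, good to about 4 mm: a listed point, or the origin of a listed thing).
The state is a dict: "t": time; "qpos": joint angles; "qvel": joint speeds; "joint_efforts": joint torques, N m; "ee_pos": TCP position; "tool_rot": TCP orientation; "force": force on the tool from outside, world axes, zero at the start; "torque": the same for the moment, N m; "width": finger opening in m; "grip_force": force on a finger pad.
Only numpy, scipy, OpenCV 4.12 (cv2) and the standard library are available. Lean on these libraries where they do the work, as an engineer would, in place of code of your own. Each camera call takes 0.05 s, during which the arm holds its last target. There are 200 camera calls.

## Working session

There is one attempt and no reset: what is moved stays moved. The work goes in short steps, Python scripts to look and compute and a tool call to move; the robot and the scene stay as the last step left them, time stands still between calls to the robot, and variables do not carry over. Pictures are saved under pics/ and viewed, at most 10 in all, crops included, and the job is handed in when it is done.

Besides the shell and the picture viewer there is one more tool, called as name(argument=value, ...) on one line, values as JSON. servo_tool: Moves the arm, as the interface text tells. Its arguments: {"type":"object","properties":{"plan":{"type":"array"},"squeeze":{"type":"number"}},"required":["plan"]}

```bash
mkdir -p pics
cat > h.py <<'E'
from station import ctrl, cams
import numpy as np, cv2
from scipy.spatial.transform import Rotation as R
def rot(a):
    a=np.array(a,float)
    return a if a.shape==(3,3) else R.from_quat(a,scalar_first=True).as_matrix()
def world(s,p): return rot(s["attitude"])@np.array(p)+np.array(s["position"])
def proj(s,P):
    p=rot(s["attitude"]).T@(np.array(P)-np.array(s["position"])); u=p[:2]/p[2]; u=u*(1+s["k1"]*(u@u))
    return (np.array(s["K"])@[u[0],u[1],1])[:2]
def save(s,n): cv2.imwrite(f"pics/{n}.png",s["pixels"][:,:,::-1])
E
python3 - <<'E'
from h import *
np.set_printoptions(precision=4,suppress=True)
for c in ["scene","side"]:
    s=cams.snapshot(c); save(s,c+"0"); print(c,s["position"],s["attitude"],s["k1"])
    for t in ["charger","cover_edge","cover_hinge","top_a","scanner","mug","tape"]:
        for d in cams.place_of(c,t): 
            if d["confidence"]>.2: w=world(s,d["xyz"]); print(t,round(d["confidence"],2),w,proj(s,w).round())
print(ctrl.state())
E
```

```text
scene [-0.2234  1.0385  1.0733] [ 0.1361 -0.2804  0.8633 -0.397 ] -0.05080002033258287
charger 0.71 [ 0.2937  0.1784 -0.0028] [312. 276.]
cover_edge 0.86 [0.6487 0.2041 0.1674] [211. 192.]
cover_edge 0.71 [0.2473 0.1915 0.0608] [324. 271.]
cover_hinge 0.62 [0.5759 0.2071 0.0524] [231. 231.]
cover_hinge 0.59 [0.3385 0.1683 0.0384] [302. 258.]
top_a 0.7 [0.501  0.1561 0.0691] [260. 227.]
top_a 0.64 [0.5034 0.2062 0.0753] [249. 234.]
top_a 0.58 [0.5075 0.2582 0.0618] [238. 247.]
scanner 0.7 [0.4363 0.5303 0.0025] [194. 331.]
scanner 0.33 [0.5042 0.2095 0.0751] [249. 235.]
mug 0.64 [ 0.6725 -0.156  -0.0052] [276. 179.]
tape 0.96 [ 0.6408 -0.331  -0.0017] [309. 160.]
side [-0.1731  1.0016  1.0386] [ 0.129  -0.2671  0.8708 -0.3921] -0.06501114343654107
charger 0.96 [ 0.2881  0.1785 -0.0022] [317. 269.]
charger 0.56 [ 0.5098  0.2058 -0.0044] [250. 245.]
cover_edge 0.8 [0.6484 0.2005 0.1606] [211. 186.]
cover_edge 0.78 [0.2484 0.189  0.0638] [328. 261.]
cover_hinge 0.73 [0.3421 0.1648 0.0349] [304. 250.]
top_a 0.76 [0.5075 0.2565 0.0575] [239. 241.]
top_a 0.66 [0.5026 0.2053 0.0787] [250. 226.]
top_a 0.52 [0.4993 0.1534 0.0737] [262. 218.]
scanner 0.96 [ 0.4352  0.5262 -0.0007] [198. 329.]
mug 0.6 [ 0.6725 -0.1519 -0.0041] [274. 169.]
tape 0.3 [0.5752 0.2027 0.0548] [232. 222.]
{'t': 0.8, 'qpos': array([-0.0854,  0.1304,  1.4882,  0.0001,  1.523 , -0.0854]), 'qvel': array([ 0.0003, -0.0013,  0.0016,  0.0024,  0.0014, -0.0003]), 'joint_efforts': array([  0.0017, -56.9254, -50.0835,   0.0001,   0.0011,  -0.    ]), 'ee_pos': array([0.6   , 0.    , 0.2313]), 'tool_rot': array([-0.    ,  0.7071,  0.7071,  0.    ]), 'force': array([-0.3261,  0.4181, -0.0393]), 'torque': array([ 0.0181, -0.0162, -0.0828]), 'grip_force': 0.0, 'width': 0.08523805959175051}
```

View pics/scene0.png

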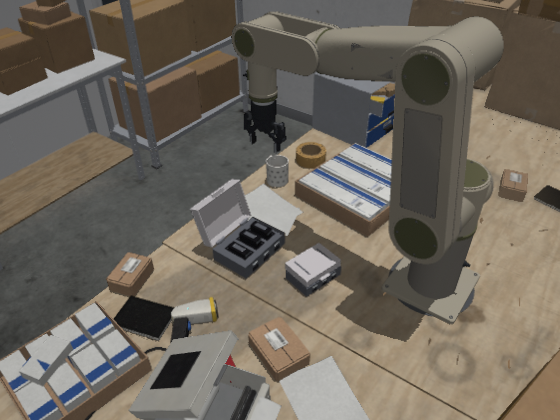

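View pics/side0.png

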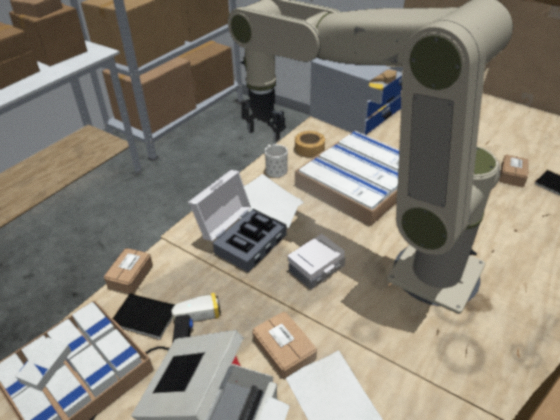

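The scene picture shows the open charger, the larger look-alike, at about (245,240), with its white cover leaning back at (222,210). The small shut one at (313,268) is the decoy. The scanner is at (195,312), the mug at (277,170) and the tape at (310,154). The side view agrees. The pack at y≈0.257 looks home, and the other two look proud.

servo_tool(plan=[[-1,[20,-38,0],0.07],[-1,[55,-58,0],0.07],[-1,[90,-78,0],0.07],[-1,[125,-97,0],0.07],[-1,[165,-97,0],0.07]], squeeze=40)

```text
t: 1.22
ee_pos: [0.5002, 0.1657, 0.2312]
tool_rot: [-0.0, 0.732, 0.682, -0.001]
force: [0.1, -0.1, 0.2]
width: 0.0255
grip_force: 0.0
```

Run:
```python
from h import *
np.set_printoptions(precision=4,suppress=True)
s=cams.snapshot("wrist"); save(s,"w1")
for t in ["top_a","charger","cover_hinge","cover_edge"]:
    for d in cams.place_of("wrist",t):
        if d["confidence"]>.2: w=world(s,d["xyz"]); print(t,round(d["confidence"],2),w,proj(s,w).round())
st=ctrl.state(); print(st["t"],st["ee_pos"],st["tool_rot"],st["width"],s["position"])
```

```text
top_a 0.96 [0.5021 0.1556 0.0707] [284. 195.]
top_a 0.86 [0.5025 0.2052 0.0754] [280. 141.]
top_a 0.84 [0.5065 0.2585 0.0628] [280.  77.]
charger 0.77 [0.2947 0.1815 0.0014] [ 96. 170.]
charger 0.69 [0.5107 0.2055 0.0007] [288. 133.]
cover_hinge 0.87 [0.576  0.2001 0.0619] [362. 140.]
cover_hinge 0.59 [0.3404 0.1658 0.0385] [124. 189.]
cover_edge 0.85 [0.6537 0.2025 0.1645] [523. 143.]
cover_edge 0.8 [0.2495 0.19   0.0605] [ 19. 176.]
1.4667 [0.5031 0.165  0.2314] [ 0.0002  0.7311  0.6823 -0.    ] -7.964096901392183e-05 [0.5054 0.2332 0.3736]
```

View pics/w1.png

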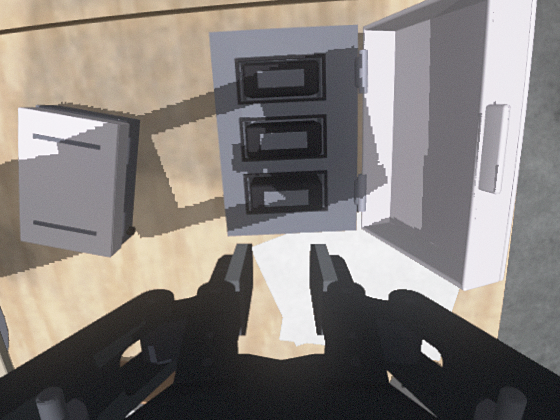

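The wrist picture shows the three packs at (280,77), (280,141) and (284,195), with the cover open on the right at about (450,145). The decoy is on the left. The detections match: packs 1 and 2 (y≈0.155 and 0.205) are proud.

servo_tool(plan=[[-1,[-10,0,35],0],[-1,[-10,0,70],0],[-1,[-10,0,110],0],[-1,[-10,0,143],0],[-1,[-10,0,150],0]])

```text
t: 1.88
ee_pos: [0.4982, 0.1524, 0.0747]
tool_rot: [-0.002, 0.732, 0.681, -0.004]
force: [-1.5, -0.8, -1.4]
width: -0.0002
grip_force: 0.0
```

servo_tool(plan=[[-1,[0,0,5],0],[-1,[0,0,10],0],[-1,[0,0,14],0],[-1,[0,0,17],0],[-1,[0,0,17],0]])

```text
t: 2.3
ee_pos: [0.5043, 0.155, 0.0668]
tool_rot: [0.001, 0.732, 0.682, 0.001]
force: [-0.4, 0.6, 0.1]
width: -0.0002
grip_force: 0.0
```

servo_tool(plan=[[-1,[0,0,1],0],[-1,[0,0,2],0],[-1,[0,0,3],0],[-1,[0,0,3],0],[-1,[0,0,3],0]])

```text
t: 2.72
ee_pos: [0.5045, 0.1552, 0.0639]
tool_rot: [0.001, 0.731, 0.682, 0.002]
force: [-0.5, -2.9, 5.7]
width: -0.0002
grip_force: 3.1
```

servo_tool(plan=[[-1,[0,0,1],0],[-1,[0,0,2],0],[-1,[0,0,3],0],[-1,[0,0,4],0],[-1,[0,0,4],0]])

```text
t: 3.13
ee_pos: [0.5048, 0.1552, 0.0619]
tool_rot: [0.001, 0.731, 0.682, 0.002]
force: [-10.6, -4.8, 24.7]
width: 0.0003
grip_force: 12.4
```

servo_tool(plan=[[-1,[0,0,1],0],[-1,[0,0,2],0],[-1,[0,0,2],0],[-1,[0,0,2],0]])

```text
t: 3.47
ee_pos: [0.505, 0.1553, 0.0617]
tool_rot: [0.002, 0.731, 0.682, 0.002]
force: [-19.6, -6.7, 41.7]
width: -0.0003
grip_force: 20.9
```

servo_tool(plan=[[-1,[0,0,-25],0],[-1,[5,0,-45],0],[-1,[40,0,-45],0],[-1,[52,0,-40],0],[-1,[52,0,-28],0]])

```text
t: 3.88
ee_pos: [0.5087, 0.2101, 0.0865]
tool_rot: [0.001, 0.731, 0.683, 0.003]
force: [0.0, 0.1, 0.6]
width: -0.0001
grip_force: 0.0
```

servo_tool(plan=[[-1,[0,0,4],0],[-1,[0,0,8],0],[-1,[0,0,12],0],[-1,[0,0,16],0],[-1,[0,0,19],0]])

```text
t: 4.3
ee_pos: [0.5051, 0.2065, 0.0637]
tool_rot: [-0.001, 0.732, 0.682, -0.001]
force: [-5.6, 2.9, 7.2]
width: -0.0001
grip_force: 3.4
```

servo_tool(plan=[[-1,[0,0,2],0],[-1,[0,0,4],0],[-1,[0,0,6],0],[-1,[0,0,7],0],[-1,[0,0,7],0]])

```text
t: 4.72
ee_pos: [0.5056, 0.2066, 0.0616]
tool_rot: [-0.001, 0.732, 0.682, -0.001]
force: [-25.4, -4.5, 47.9]
width: 0.0001
grip_force: 23.6
```

Both proud packs are at the hard stop (TCP z 0.0617 under about 45 N). Next I rise and go over behind the cover.

servo_tool(plan=[[-1,[0,0,-30],0],[-1,[0,0,-70],0],[-1,[0,0,-110],0],[-1,[0,0,-150],0],[-1,[0,0,-190],0]])

```text
t: 5.13
ee_pos: [0.5053, 0.2056, 0.2483]
tool_rot: [-0.0, 0.732, 0.682, -0.001]
force: [0.4, -0.3, -0.7]
width: -0.0001
grip_force: 0.0
```

Run:
```python
from h import *
np.set_printoptions(precision=4,suppress=True)
s=cams.snapshot("wrist"); save(s,"w2")
for t in ["top_a","charger","cover_hinge","cover_edge"]:
    for d in cams.place_of("wrist",t):
        if d["confidence"]>.2: w=world(s,d["xyz"]); print(t,round(d["confidence"],2),w,proj(s,w).round())
st=ctrl.state(); print(st["t"],st["ee_pos"],st["tool_rot"],st["width"],s["position"])
```

```text
top_a 0.96 [0.5024 0.1561 0.0598] [281. 226.]
top_a 0.95 [0.5032 0.2041 0.0594] [279. 180.]
top_a 0.95 [0.5117 0.2598 0.0628] [283. 122.]
charger 0.97 [ 0.5089  0.2039 -0.0014] [284. 169.]
charger 0.57 [0.2949 0.1819 0.0045] [105. 201.]
charger 0.46 [0.6493 0.2052 0.1659] [489. 196.]
cover_hinge 0.93 [0.3405 0.1642 0.04  ] [133. 223.]
cover_hinge 0.62 [0.5811 0.1981 0.0571] [357. 180.]
cover_edge 0.89 [0.25   0.1906 0.0656] [ 33. 212.]
cover_edge 0.65 [0.6523 0.206  0.1626] [490. 193.]
5.3833 [0.5058 0.206  0.2465] [-0.0001  0.7317  0.6816 -0.0004] 4.724776945968432e-05 [0.5106 0.2732 0.3906]
```

View pics/w2.png

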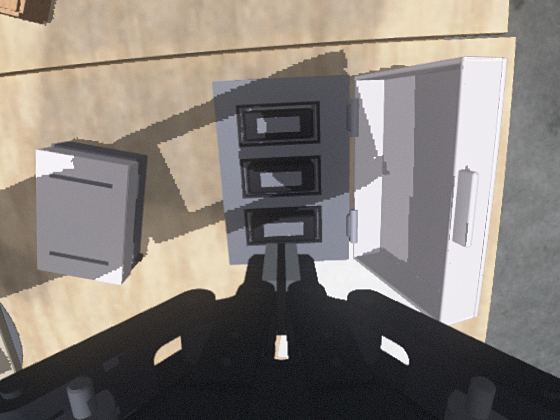

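The wrist picture shows all three packs level at (281,122), (279,180) and (281,226), and the cover still open on the right. Measured tops are about 0.060–0.063 m, so all are home.

servo_tool(plan=[[-1,[0,40,0],0],[-1,[0,80,0],0],[-1,[0,120,0],0],[-1,[0,160,0],0],[-1,[0,195,0],0]])

```text
t: 5.8
ee_pos: [0.7013, 0.1919, 0.2433]
tool_rot: [-0.001, 0.732, 0.682, -0.002]
force: [0.9, 0.5, 0.4]
width: -0.0005
grip_force: 0.0
```

servo_tool(plan=[[-1,[0,0,0],0],[-1,[0,0,30],0],[-1,[0,0,65],0],[-1,[0,0,95],0],[-1,[0,0,95],0]])

```text
t: 6.22
ee_pos: [0.6943, 0.1915, 0.1398]
tool_rot: [-0.005, 0.732, 0.682, -0.008]
force: [-1.4, -1.3, -2.5]
width: -0.0001
grip_force: 0.0
```

servo_tool(plan=[[-1,[0,-15,0],0],[-1,[0,-30,-2],0],[-1,[0,-45,-6],0],[-1,[0,-60,-10],0],[-1,[0,-75,-13],0]])

```text
t: 6.63
ee_pos: [0.6267, 0.1979, 0.168]
tool_rot: [0.002, 0.732, 0.682, 0.002]
force: [4.4, -0.4, 2.6]
width: -0.0003
grip_force: 2.4
```

servo_tool(plan=[[-1,[0,-15,-3],0],[-1,[0,-30,-4],0],[-1,[0,-45,-4],0],[-1,[0,-59,-1],0],[-1,[0,-73,4],0]])

```text
t: 7.05
ee_pos: [0.5536, 0.2033, 0.1639]
tool_rot: [0.001, 0.732, 0.682, 0.002]
force: [3.0, -1.0, 5.7]
width: 0.0003
grip_force: 2.3
```

Run:
```python
from h import *
s=cams.snapshot("side"); cv2.imwrite("pics/s3.png",cv2.resize(s["pixels"][120:320,140:400,::-1],None,fx=3,fy=3,interpolation=2))
for d in cams.place_of("side","cover_edge"): print(d["confidence"],world(s,d["xyz"]).round(4))
st=ctrl.state(); print(st["ee_pos"],st["force"])
```

```text
0.8 [0.2496 0.1872 0.0665]
0.66 [0.5324 0.203  0.1789]
0.61 [ 0.64   -0.3313 -0.0016]
[0.55151516 0.20361296 0.16206449] [-0.2891658  -1.04792672  0.17412906]
```

View pics/s3.png

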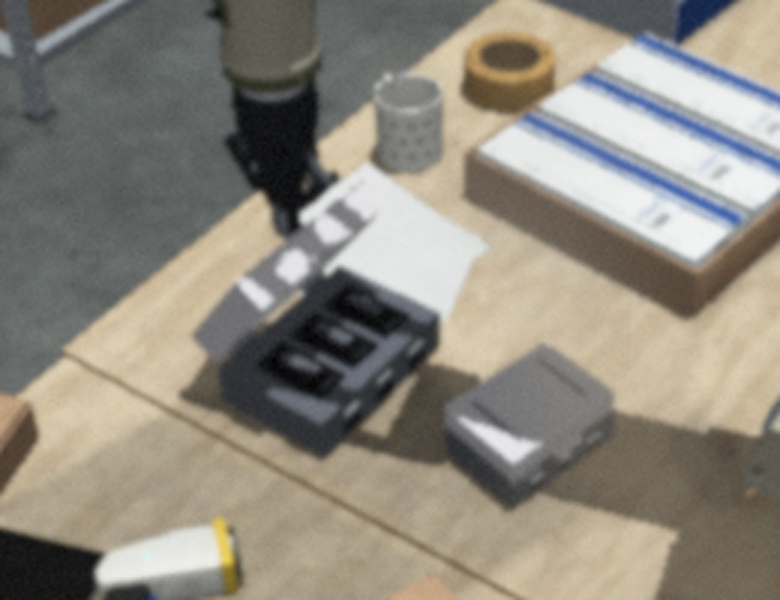

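The side crop shows the cover tipped forward over the charger, at (290,270) in the crop, with the finger behind its edge at (290,215). Its angle is about 55°, as planned.

servo_tool(plan=[[-1,[0,-14,5],0],[-1,[0,-27,13],0],[-1,[0,-39,23],0],[-1,[0,-49,34],0],[-1,[0,-58,46],0]])

```text
t: 7.57
ee_pos: [0.4955, 0.2076, 0.1166]
tool_rot: [0.0, 0.731, 0.682, 0.001]
force: [-1.6, -1.6, 5.1]
width: -0.0001
grip_force: 2.3
```

servo_tool(plan=[[-1,[0,-4,8],0],[-1,[0,-8,16],0],[-1,[0,-11,24],0],[-1,[0,-11,26],0],[-1,[0,-11,26],0]])

```text
t: 7.98
ee_pos: [0.4837, 0.2084, 0.0899]
tool_rot: [-0.0, 0.731, 0.682, -0.001]
force: [-9.9, -2.6, 13.3]
width: -0.0003
grip_force: 6.7
```

Now at z≈0.090, the shut height; I press a bit more to be sure.

servo_tool(plan=[[-1,[0,0,1],0],[-1,[0,0,2],0],[-1,[0,0,3],0],[-1,[0,0,3],0],[-1,[0,0,3],0]])

```text
t: 8.4
ee_pos: [0.4839, 0.2085, 0.0896]
tool_rot: [-0.0, 0.731, 0.682, -0.001]
force: [-21.1, -6.1, 37.1]
width: -0.0002
grip_force: 18.4
```

servo_tool(plan=[[-1,[0,0,-20],0],[-1,[0,0,-60],0],[-1,[0,0,-100],0],[-1,[0,0,-140],0],[-1,[0,0,-140],0]])

```text
t: 8.82
ee_pos: [0.4886, 0.2098, 0.2359]
tool_rot: [0.003, 0.731, 0.682, 0.006]
force: [1.8, 0.7, 2.1]
width: 0.0002
grip_force: 0.0
```

Run:
```python
from h import *
for c in ["side","wrist"]:
    s=cams.snapshot(c)
    if c=="side": cv2.imwrite("pics/s4.png",cv2.resize(s["pixels"][120:360,120:400,::-1],None,fx=2.5,fy=2.5))
    for t in ["cover_edge","mug","tape","scanner"]:
        for d in cams.place_of(c,t)[:2]: print(c,t,round(d["confidence"],2),world(s,d["xyz"]).round(4))
print(ctrl.state()["force"])
```

```text
side cover_edge 0.95 [0.2494 0.1898 0.0663]
side cover_edge 0.69 [0.4445 0.2063 0.0877]
side tape 0.7 [ 0.6392 -0.3301 -0.0009]
side scanner 0.91 [ 0.4349  0.525  -0.0007]
wrist cover_edge 0.92 [0.2485 0.1886 0.0633]
wrist cover_edge 0.63 [0.4474 0.2094 0.0875]
[ 0.78941132 -0.45086834  0.57021277]
```

View pics/s4.png

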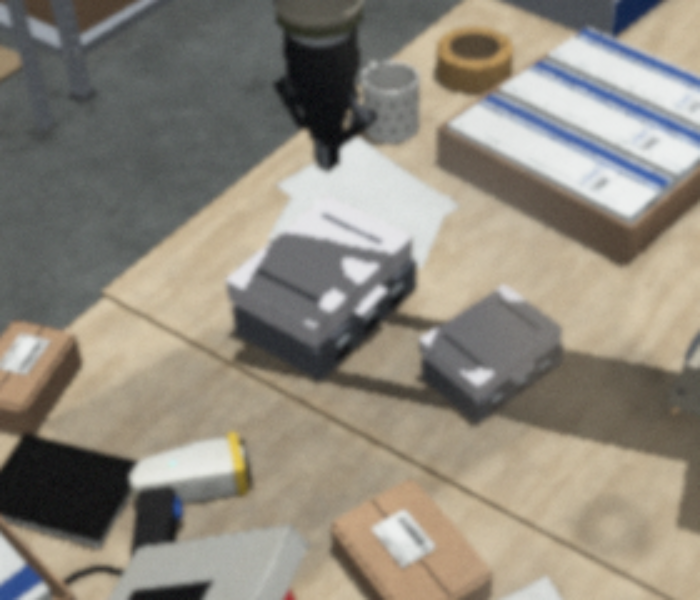

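The crop shows the charger fully shut at (320,290), the gripper clear above it, and the scanner, mug and tape in their places.

```bash
python3 -c "
from h import *
print(ctrl.finish_job())"
```

```text
the job is handed in; nothing more can be done
None
```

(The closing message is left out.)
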